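# Park the sprung probe in the check station's hidden well

### The arm

A 6-joint arm with a two-finger parallel gripper is mounted at the origin on a cart in front of the work surface, level with it; the furniture and walls round the work are solid. World frame = base frame: x ahead of the robot, y to its left, z up, the work surface at z = 0. Lengths are in m, angles in degrees, forces in N, time in s.
With the tool pointing down it reaches from about 0.25 to 0.8 m from the base axis. Payload 8.5 kg.
Tool frame: the origin (TCP) lies at the very end of the fingers, on their centre line; the grasp point (between the pads) lies r.grip_point_offset behind it (r.grip_point_offset is the distance from the TCP to the grasp point, in m); z points along the fingers, y is the line along which they close (so a half turn about z gives the same grasp; the last joint's range is limited). The gripper opens to 85 mm and grips with 20 to 120 N. Pads are 22 mm wide; open, the fingers measure 114 mm over their backs; the gripper's body (76 mm by 85 mm) begins 54 mm behind the grasp point. The pads swing forward as they close: fully open they stand 13 mm farther back than shut.
Start: joints at [-68.468, 13.648, -0.773, 75.585, 0, 90], TCP at [0.193, -0.488, 0.195] pointing down, gripper open.
Joint ranges: [-152.45, 152.45], [-59.26, 108.67], [-65.41, 83.53], [-104.44, 129.93], [-82.83, 76.93], [-180, 180]. Speed limits (degrees/s): [127.2, 127.2, 159.86, 180, 180, 180].

### API

Orientations are given as [roll, pitch, yaw] about the fixed x, y, z axes, in that order (R = Rz(yaw) Ry(pitch) Rx(roll)).
In Python, from plant import status, eyes, r gives the robot as it stands.
- The arm moves only by the tool servo_tool, never from a script. Its arguments are lists of equal length, an entry for each row: "linear": the shift along the tool's x, y, z normalised to -1 to 1, where 1 is 10 cm, a list of three; "roll": the turn about the tool's z normalised to -1 to 1, where 1 is pi/4 rad; "hand": the opening, from -1 (shut) to 1 (fully open). In form: {"linear": [[dx, dy, dz], ...], "roll": [roll, ...], "hand": [hand, ...]}. A call has 1 to 8 rows; each row is the pose to reach, as a shift and turn from the pose commanded when the call began, along the tool's axes at that moment; what a row does not reach only later rows make up. A row lasts 1/10 s, in which the tool goes at most 50 mm and 8.59 degrees, less where a joint would pass 70% of its speed; a pose out of reach is approached as far as the arm can. A call with a number of a shift or a turn outside -1 to 1 is refused whole. A call with a gripper value outside its range is refused whole. The fingers move at their own pace and stop on an object; the grip force is fixed at half the most. Time passes only in rows, so rows that repeat a pose let the fingers close. It gives the time, the measured TCP pose, the force, the opening and the grip force at its end, in the units of the state.
- status.get_obs(): the state, without advancing time (a new reading comes with each control period).
- eyes.camera(name): name is "scene" or "side" or "wrist"; returns a dict with "image" (480x640x3 uint8, red, green, blue), "z_map" (480x640 float32, m along the optical axis (not along the pixel's ray), 0 where there is no reading), "K" (3x3 intrinsics, pixels), "pose" (4x4, takes a point from camera to world coordinates); the wrist camera has in their place "hand_eye" (4x4, takes a point from camera to tool coordinates, whose origin is the TCP and whose axes are the flange's). Camera axes: x right, y down, z forward; pixel columns grow to the right and rows downward; lengths in m; the calibration is good to about 2 mm. The wrist camera is an equidistant fisheye: a pixel r from the principal point sees the ray r / f radians off the axis. A picture is of the moment at which its call begins: read the wrist's pose just before it.
- r.sign_off(): hands the job in; it is judged then, once.
The state is a dict: "time": time; "joint_pos": joint angles; "joint_velocities": joint speeds; "joint_torque": joint torques, N m; "position": TCP position; "eef_rot": TCP orientation; "ft_force": force on the tool from outside, world axes, zero at the start; "ft_torque": the same for the moment, N m; "gripper_width": finger opening in m; "finger_force": force on a finger pad.
Only numpy, scipy, OpenCV 4.12 (cv2) and the standard library are available. Lean on these libraries where they do the work, as an engineer would, in place of code of your own. Each camera call takes 0.05 s, during which the arm holds its last target. There are 200 camera calls.

### The job

Put the temperature probe away in the check station: lift it out of its stand, set its tip in the brush-sealed slot of the station's cover plate and feel along the slot with light pressure until the sprung tip drops into the well hidden somewhere in the slot's floor. Then lower it slowly until it is fully home, upright with its collar flat on the cover plate, and let go. The probe is delicate, so never press it hard against the station, and do not shove or knock over the things standing nearby.

Things in the scene. Friction and masses are not known exactly. Their poses are not given: they have to be found in the camera images.
- probe: Temperature probe, 100 mm long, 0.1 to 0.2 kg, upright in its stand at the start. Round black handle 24 mm in diameter, from 8 to 58 mm above the origin, with a small steel button on top. Below it a round steel collar 28 mm in diameter, 5 mm thick. Origin: middle of the collar's underside, z up along the probe. Below the collar a sprung stem. Round all over, so any grip yaw serves.
- handle_middle (a point): Middle of the probe's handle, on its axis, 35 mm above the probe's origin: a good height to grip.
- probe_tip (a point): Flat end (rim bevelled by 1.5 mm) of the probe's steel stem when not pressed in. The stem is 8 mm in diameter and reaches 40 mm below the probe's origin. It is sprung and gives up to 10 mm upward into the handle, starting at about 1 N and rising 0.3 N per mm to about 4 N; after that it is rigid.
- check_station: Fixed flat grey housing, 90 mm (its x) by 250 mm (its y), 55 mm high, with a steel cover plate on top. Origin: middle of its underside, on the worktop. A straight slot, 100 mm long and 11 mm wide, runs along its y axis in the middle of the plate. Pressing the probe on the station with more than 25 N is hard.
- slot_middle (a point): Middle of the slot at the cover plate's top, 55 mm above the worktop; axes as the station's. The slot spans y = -50 to +50 mm; its two long edges are flared to 19 mm wide over the top 4 mm. When the probe is home its collar lies on this plate.
- slot_floor (a point): Middle of the slot's flat floor, 14 mm below the plate's top, hidden under two rows of soft black bristles (brush seal) 6 mm below the plate that give way without force; axes as the station's. The well is a gap in this floor with sharp edges, 11 mm wide, 12 mm long along y, 36 mm deep. Its middle lies anywhere from y = -37 to +37 mm and must be felt.
- probe_stand: Fixed dark steel block 60 x 60 mm, 50 mm high, with one upright hole 12 mm wide and 46 mm deep in the middle of its top, in which the probe's stem stands with the collar on the block's top; the origin is the middle of its underside.
- milk_pitcher: Bystander: small steel milk pitcher with handle, 73 x 103 mm, 76 mm high, loose; origin in the middle of its underside.
- leveller: Bystander: round black coffee levelling tool, 59 mm in diameter, 36 mm high, loose; origin in the middle of its underside.
- cocoa_shaker: Bystander: round plain steel shaker, 67 mm in diameter, 101 mm high, loose; origin in the middle of its underside.

How it is judged (in metres and radians):
On the way, in this order (a step that is already met when the one before it is completed fails the run):
1. the probe is lifted clear of its stand (z of probe in the frame of probe_stand above 0.095 m), for 0.1 s.
2. the probe is fully home in the well, collar on the cover plate (z of probe in the frame of check_station between 0.052 and 0.058 m and y of probe in the frame of check_station between -0.051 and 0.051 m and x of probe in the frame of check_station between -0.007 and 0.007 m and angle between probe's own z axis and vertical below 0.08 rad), for 0.2 s.
At the end, for the whole second after the job is handed in: The probe stands by itself in the well: upright within 0.08 rad, collar's underside within 3 mm of the plate's top, within 7 mm of the slot's middle line and 51 mm of its middle along it, released, at rest. Bystanders upright, within 30 mm of their places (all of step 2 and linear speed of probe below 0.01 m/s and contact force between probe and the fingers below 0.1 N); the robot touches nothing.
It fails at once if the probe is pressed against the station with more than 25 N (contact force between probe and check_station above 25 N).
It fails at once if the milk pitcher is moved more than 30 mm or tipped (distance of milk_pitcher from where it was at the start of the episode above 0.03 m or angle between milk_pitcher's own z axis and vertical above 0.3 rad).
It fails at once if the levelling tool is moved more than 30 mm or tipped (distance of leveller from where it was at the start of the episode above 0.03 m or angle between leveller's own z axis and vertical above 0.3 rad).
It fails at once if the shaker is moved more than 30 mm or tipped (distance of cocoa_shaker from where it was at the start of the episode above 0.03 m or angle between cocoa_shaker's own z axis and vertical above 0.3 rad).
It also fails if it takes over 51 s, if anything falls off the work surface, if the arm or the gripper's body presses on something with over 40 N, if the wrist force passes 120 N, or if a joint passes its speed limit or range.

## Working session

There is one attempt and no reset: what is moved stays moved. The work goes in short steps, Python scripts to look and compute and a tool call to move; the robot and the scene stay as the last step left them, time stands still between calls to the robot, and variables do not carry over. Pictures are saved under pics/ and viewed, at most 10 in all, crops included, and the job is handed in when it is done.

Besides the shell and the picture viewer there is one more tool, called after "Request:" as a command line: name --pt "numbers of a row" for each row, then --argument value for the rest. servo_tool: Moves the arm, as the interface text tells. Its arguments: {"type":"object","properties":{"linear":{"type":"array","items":{"type":"array","items":{"type":"number","minimum":-1,"maximum":1}}},"roll":{"type":"array","items":{"type":"number","minimum":-1,"maximum":1}},"hand":{"type":"array","items":{"type":"number"}}},"required":["linear","roll","hand"]}

```bash
mkdir -p pics; python3 - <<'E'
from plant import status, eyes, r
import cv2,numpy as np
print(status.get_obs(), r.grip_point_offset)
for n in("scene","side"):
    c=eyes.camera(n); cv2.imwrite(f"pics/{n}0.png",c["image"][:,:,::-1]); np.savez(f"{n}0.npz",**{k:v for k,v in c.items() if isinstance(v,np.ndarray)})
    print(n,c["K"],c["pose"])
E
```

```text
{'time': 0.0, 'joint_pos': array([-6.84695477e+01,  1.36825414e+01, -8.14757170e-01,  7.55867410e+01,
        3.21957797e-04,  8.99996885e+01]), 'joint_velocities': array([-0.08051623,  0.0039184 , -0.00459241,  0.04230104,  0.00861998,
       -0.05165347]), 'joint_torque': array([-4.22556928e-03, -5.38776541e+01,  3.46439445e+01,  1.82169786e-02,
       -3.26247928e-04, -6.17830992e-06]), 'position': array([ 0.1925033 , -0.48793217,  0.19487803]), 'eef_rot': array([-1.79915960e+02, -3.22414286e-04,  2.15307633e+01]), 'ft_force': array([ 0.02163417,  0.04167312, -0.29173932]), 'ft_torque': array([-0.05078086,  0.03232111, -0.01345063]), 'finger_force': 0.0, 'gripper_width': 0.08570000914054172} 0.0187
scene [[594.79996145   0.         316.63040905]
 [  0.         594.79996145 238.90600969]
 [  0.           0.           1.        ]] [[-0.84738087 -0.39614696  0.35357212  0.12017971]
 [-0.53091244  0.62105968 -0.57655604  0.79933071]
 [ 0.00881153 -0.6762784  -0.73659344  1.09179203]
 [ 0.          0.          0.          1.        ]]
side [[516.85986991   0.         314.85193018]
 [  0.         516.85986991 239.43536649]
 [  0.           0.           1.        ]] [[-0.996755    0.02072876 -0.07778038  0.65242569]
 [ 0.07900824  0.43680497 -0.89607986  1.06127896]
 [ 0.01540023 -0.89931737 -0.43702528  0.59721384]
 [ 0.          0.          0.          1.        ]]
```

View pics/scene0.png

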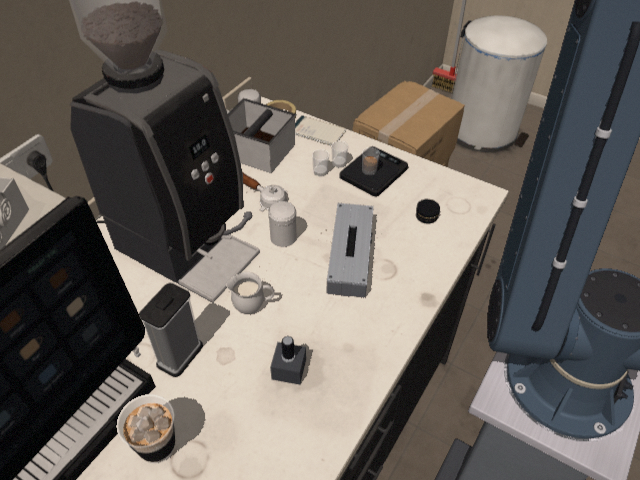

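View pics/side0.png

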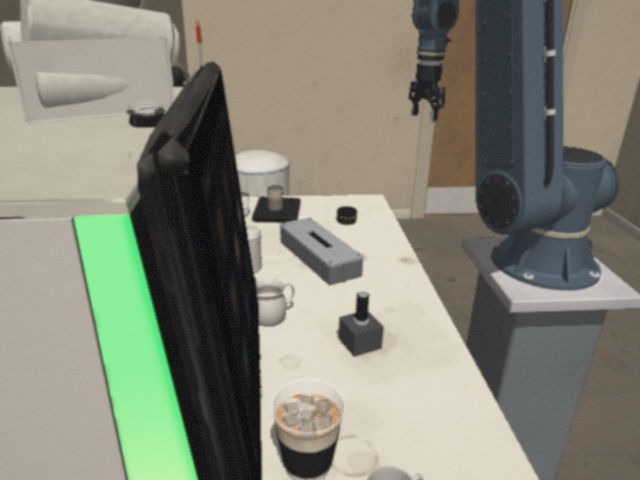

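The scene view shows the probe and stand at (288,360), station at (351,248) with its slot at (351,241), pitcher at (247,293), shaker at (283,224) and leveller at (428,211). The side view shows the probe at (362,307) and the station at (320,250).

```bash
cat > h.py <<'E'
import numpy as np, cv2
def load(n): return dict(np.load(n))
def cloud(c):
    z=c["z_map"]; v,u=np.mgrid[:480,:640]; K=c["K"]
    p=np.stack([(u-K[0,2])/K[0,0]*z,(v-K[1,2])/K[1,1]*z,z],-1)
    return p@c["pose"][:3,:3].T+c["pose"][:3,3]
def ray_plane(c,uv,h):
    K=c["K"]; uv=np.atleast_2d(uv).astype(float)
    d=np.c_[(uv[:,0]-K[0,2])/K[0,0],(uv[:,1]-K[1,2])/K[1,1],np.ones(len(uv))]@c["pose"][:3,:3].T
    o=c["pose"][:3,3]; return o+d*((h-o[2])/d[:,2])[:,None]
E
python3 - <<'E'
from h import *
for n,boxes in(("scene0.npz",{"probe":(265,330,315,390),"station":(315,195,385,305),"pitcher":(225,268,285,315),"shaker":(265,198,302,250),"lev":(410,195,445,225)}),("side0.npz",{"probe":(335,285,390,358),"station":(275,210,368,290)})):
    c=load(n);P=cloud(c);ok=c["z_map"]>0
    for k,(a,b,d,e) in boxes.items():
        q=P[b:e,a:d][ok[b:e,a:d]]; q=q[(q[:,2]>.012)&(q[:,2]<.2)]
        print(n,k,len(q),"zpct",np.percentile(q[:,2],[5,25,50,75,95,99]).round(3),"lo",np.percentile(q,2,axis=0).round(3),"hi",np.percentile(q,98,axis=0).round(3))
        if k=="probe":
            t=q[q[:,2]>.065]; print("  handle",len(t),t.mean(0).round(4),t.min(0).round(3),t.max(0).round(3))
            t=q[abs(q[:,2]-.05)<.004]; print("  standtop rect",cv2.minAreaRect(t[:,:2].astype(np.float32)))
        if k=="station":
            t=q[abs(q[:,2]-np.median(q[:,2]))<.006]; print("  top",np.median(t[:,2]),cv2.minAreaRect(t[:,:2].astype(np.float32)))
    a,b,d,e=boxes["station"]
    g=cv2.cvtColor(c["image"],cv2.COLOR_RGB2GRAY)[b:e,a:d]; m=(g<45).astype(np.uint8)
    nn,l,s,ce=cv2.connectedComponentsWithStats(m)
    for i in range(1,nn):
        if s[i,4]>60:
            ct=np.argwhere(l==i)[:,::-1]+[a,b]
            w=ray_plane(c,ct,.055)[:,:2].astype(np.float32); print("  slot",s[i],cv2.minAreaRect(w),ce[i]+[a,b])
E
```

```text
scene0.npz probe 1184 zpct [0.019 0.045 0.049 0.053 0.108 0.111] lo [0.463 0.254 0.015] hi [0.529 0.323 0.11 ]
  handle 228 [0.4959 0.2904 0.0958] [0.486 0.275 0.066] [0.511 0.3   0.115]
  standtop rect ((0.4990374445915222, 0.2864767909049988), (0.060221511870622635, 0.06331796944141388), 21.264436721801758)
scene0.npz station 3425 zpct [0.028 0.051 0.054 0.055 0.058 0.059] lo [ 0.464 -0.164  0.019] hi [0.62  0.073 0.059]
  top 0.05404027804774947 ((0.5473911762237549, -0.0521649569272995), (0.08977777510881424, 0.2567228674888611), 25.05974578857422)
scene0.npz pitcher 1399 zpct [0.015 0.037 0.044 0.063 0.074 0.076] lo [0.625 0.143 0.014] hi [0.755 0.232 0.076]
scene0.npz shaker 1137 zpct [0.017 0.038 0.076 0.097 0.101 0.103] lo [ 0.686 -0.096  0.015] hi [0.809 0.018 0.102]
scene0.npz lev 421 zpct [0.017 0.029 0.034 0.036 0.039 0.041] lo [ 0.421 -0.301  0.014] hi [ 0.474 -0.247  0.04 ]
  slot [ 31  32  11  29 199] ((0.5459869503974915, -0.051201097667217255), (0.0164664126932621, 0.09237175434827805), 24.924644470214844) [351.11055276 241.5678392 ]
side0.npz probe 1646 zpct [0.016 0.032 0.049 0.054 0.107 0.11 ] lo [0.463 0.266 0.013] hi [0.535 0.323 0.11 ]
  handle 334 [0.5001 0.2927 0.0917] [0.487 0.276 0.065] [0.511 0.3   0.112]
  standtop rect ((0.4985629618167877, 0.2860700488090515), (0.06308665126562119, 0.06533268839120865), 20.236927032470703)
side0.npz station 3610 zpct [0.016 0.031 0.052 0.055 0.057 0.073] lo [ 0.442 -0.3    0.014] hi [0.644 0.175 0.067]
  top 0.054832613872693725 ((0.5491188168525696, -0.0008482635021209717), (0.3602434992790222, 0.19426752626895905), 87.59109497070312)
  slot [ 0  0 16 11 81] ((0.6302241086959839, -0.20286458730697632), (0.06732075661420822, 0.03918370604515076), 89.43341827392578) [281.79012346 216.72839506]
  slot [64  0 16  7 98] ((0.4575830399990082, -0.20968344807624817), (0.042923178523778915, 0.040891870856285095), 83.06063842773438) [346.43877551 212.59183673]
```

Request:
servo_tool --pt "0.5 -0.3 0" --pt "1 -0.6 0" --pt "1 -0.6 0" --pt "1 -0.6 0" --roll '[-0.2,-0.4,-0.5,-0.5]' --hand '[1,1,1,1]'

```text
time: 0.5
position: [0.2647, -0.394, 0.1955]
eef_rot: [-180.0, -0.0, 44.3]
ft_force: [-0.9, 0.2, 0.3]
gripper_width: 0.0851
finger_force: 0.0
```

```bash
python3 - <<'E'
from plant import status
o=status.get_obs();print(o["time"],o["joint_pos"],o["position"],o["eef_rot"])
E
```

```text
0.5 [-5.61203541e+01  8.73264678e+00 -7.09234359e+00  7.42091783e+01
  1.72448659e-02  7.95625578e+01] [ 0.26466154 -0.39397534  0.19547335] [-1.79969521e+02 -2.31495725e-02  4.43170768e+01]
```

```bash
cat > plan.py <<'E'
import numpy as np
def axes(yaw):
    a=np.radians(yaw); c,s=np.cos(a),np.sin(a)
    return np.array([[c,s,0],[s,-c,0],[0,0,-1]])   # rows: tool x,y,z in world
def step(p,yaw,lin,roll):   # commanded pose after a call's last row
    return np.asarray(p)+0.1*np.asarray(lin)@axes(yaw), yaw-45*roll
def plan(p,yaw,goal,gyaw,n):
    p=np.array(p,float)
    for i in range(n):
        d=(np.array(goal)-p)/(n-i); w=(gyaw-yaw)/(n-i)
        lin=(axes(yaw)@d/0.1).round(3); roll=round(-w/45,3)
        p,yaw=step(p,yaw,lin,roll); print(lin,roll,"->",p.round(4),round(yaw,2))
E
python3 -c "
from plan import *
p,y=step([.1925,-.4879,.1949],21.53,[1,-.6,0],-.5);print(p,y)
plan(p,y,[.50,-.06,.22],205.06,4)"
```

```text
[ 0.26350325 -0.39538763  0.1949    ] 44.03
[ 1.008 -0.192 -0.063] -0.895 -> [ 0.3226 -0.3115  0.2012] 84.31
[ 0.893  0.505 -0.063] -0.894 -> [ 0.3817 -0.2277  0.2075] 124.54
[ 0.355  0.962 -0.063] -0.895 -> [ 0.4409 -0.1439  0.2138] 164.81
[-0.351  0.965 -0.062] -0.894 -> [ 0.5  -0.06  0.22] 205.04
```

Request:
servo_tool --pt "0.4 -0.08 0" --pt "0.8 -0.15 -0.06" --pt "1 -0.19 -0.06" --pt "1 -0.19 -0.06" --pt "1 -0.19 -0.06" --pt "1 -0.19 -0.06" --roll '[-0.19,-0.38,-0.57,-0.76,-0.895,-0.895]' --hand '[1,1,1,1,1,1]'

```text
time: 1.1
position: [0.3222, -0.3132, 0.2013]
eef_rot: [-180.0, 0.0, 84.3]
ft_force: [-0.6, -0.2, -0.4]
gripper_width: 0.0856
finger_force: 0.0
```

Request:
servo_tool --pt "0.4 0.2 0" --pt "0.8 0.4 -0.06" --pt "0.89 0.5 -0.06" --pt "0.89 0.5 -0.06" --pt "0.89 0.5 -0.06" --pt "0.89 0.5 -0.06" --roll '[-0.19,-0.38,-0.57,-0.76,-0.895,-0.895]' --hand '[1,1,1,1,1,1]'

```text
time: 1.7
position: [0.3809, -0.2295, 0.2073]
eef_rot: [-180.0, -0.0, 124.4]
ft_force: [-0.7, 1.3, -0.2]
gripper_width: 0.0858
finger_force: 0.0
```

Request:
servo_tool --pt "0.15 0.4 0" --pt "0.3 0.8 -0.06" --pt "0.35 0.96 -0.06" --pt "0.35 0.96 -0.06" --pt "0.35 0.96 -0.06" --pt "0.35 0.96 -0.06" --roll '[-0.19,-0.38,-0.57,-0.76,-0.895,-0.895]' --hand '[1,1,1,1,1,1]'

```text
time: 2.3
position: [0.4401, -0.1461, 0.2133]
eef_rot: [-180.0, -0.0, 164.6]
ft_force: [1.1, -0.7, 1.1]
gripper_width: 0.0854
finger_force: 0.0
```

Request:
servo_tool --pt "-0.15 0.4 0" --pt "-0.3 0.8 -0.06" --pt "-0.35 0.96 -0.06" --pt "-0.35 0.96 -0.06" --pt "-0.35 0.96 -0.06" --pt "-0.35 0.96 -0.06" --pt "-0.35 0.96 -0.06" --roll '[-0.19,-0.38,-0.57,-0.76,-0.895,-0.895,-0.895]' --hand '[1,1,1,1,1,1,1]'

```text
time: 3.0
position: [0.4989, -0.0627, 0.2194]
eef_rot: [180.0, -0.0, -155.3]
ft_force: [-1.2, 0.5, 0.4]
gripper_width: 0.0854
finger_force: 0.0
```

```bash
cat > snap.py <<'E'
import sys,numpy as np,cv2
from plant import status, eyes
def snap(tag):
    o=status.get_obs(); c=eyes.camera("wrist")
    from scipy.spatial.transform import Rotation as R
    T=np.eye(4); T[:3,:3]=R.from_euler("xyz",o["eef_rot"],degrees=True).as_matrix(); T[:3,3]=o["position"]
    np.savez(tag+".npz",image=c["image"],z_map=c["z_map"],K=c["K"],T=T@c["hand_eye"]); cv2.imwrite(f"pics/{tag}.png",c["image"][:,:,::-1])
    print(o["time"],o["joint_pos"].round(2),o["position"].round(4),o["eef_rot"].round(2)); print(c["K"],c["hand_eye"])
if __name__=="__main__": snap(sys.argv[1])
E
python3 snap.py w1
```

```text
3.0 [ -7.16  11.07  -0.65  78.29   0.   -31.83] [ 0.4989 -0.0627  0.2194] [ 1.7999e+02 -1.0000e-02 -1.5533e+02]
[[371.64829954   0.         320.61219576]
 [  0.         371.64829954 241.21791861]
 [  0.           0.           1.        ]] [[-5.85276589e-04 -9.63458686e-01 -2.67856338e-01  6.86329383e-02]
 [ 9.99999488e-01 -7.85014603e-04  6.38599219e-04  5.70567810e-04]
 [-8.25535102e-04 -2.67855827e-01  9.63458652e-01 -1.79398564e-01]
 [ 0.00000000e+00  0.00000000e+00  0.00000000e+00  1.00000000e+00]]
```

View pics/w1.png

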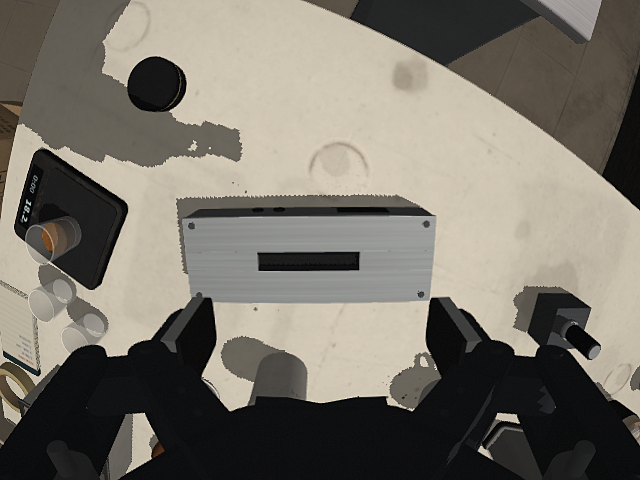

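The wrist view shows the station plate at (185–435, 210–300), its slot at (258–359, 252–270), and the stand with the probe at (565,325).

```bash
cat >> h.py <<'E'
def wrays(c,uv):
    K=c["K"]; d=np.atleast_2d(uv).astype(float)-[K[0,2],K[1,2]]; r=np.hypot(*d.T)+1e-9; t=r/K[0,0]
    return np.c_[np.sin(t)[:,None]*d/r[:,None],np.cos(t)]@c["T"][:3,:3].T
def wplane(c,uv,h):
    d=wrays(c,uv); o=c["T"][:3,3]; return o+d*((h-o[2])/d[:,2])[:,None]
def wcloud(c):
    v,u=np.mgrid[:480,:640]; d=wrays(c,np.c_[u.ravel(),v.ravel()]); f=d@c["T"][:3,2]
    return (c["T"][:3,3]+d/f[:,None]*c["z_map"].reshape(-1,1)).reshape(480,640,3)
E
python3 - <<'E'
from h import *
c=load("w1.npz"); P=wcloud(c); g=cv2.cvtColor(c["image"],cv2.COLOR_RGB2GRAY)
q=P[215:297,190:428].reshape(-1,3); z=q[:,2]; print("plate z",np.percentile(z,[10,50,90]).round(4))
m=np.zeros_like(g); m[240:282,245:372]=(g[240:282,245:372]<100)
n,l,s,ce=cv2.connectedComponentsWithStats(m); i=1+s[1:,4].argmax(); print(s[i],ce[i])
w=wplane(c,np.argwhere(l==i)[:,::-1],.055)[:,:2].astype(np.float32); print("slot",cv2.minAreaRect(w))
m=np.zeros_like(g); m[205:305,175:445]=(g[205:305,175:445]>110)
q=P[(abs(P[...,2]-.055)<.008)&(np.arange(640)[None]<450)&(np.arange(640)[None]>170)&(np.arange(480)[:,None]<310)]
print("plate rect",len(q),cv2.minAreaRect(q[:,:2].astype(np.float32)))
print("screws",wplane(c,[[192,226],[427,224],[196,296],[420,294]],.055)[:,:2].round(4), wplane(c,[[192,226],[427,224],[196,296],[420,294]],.055)[:,:2].mean(0))
q=P[285:360,515:605].reshape(-1,3); t=q[(q[:,2]>.065)&(q[:,2]<.12)]; print("handle",len(t),t.mean(0),t.min(0),t.max(0))
t=q[abs(q[:,2]-.05)<.005]; print("stand",cv2.minAreaRect(t[:,:2].astype(np.float32)),np.median(t[:,2]))
print("button top?",wplane(c,[[594,351]],.11))
E
```

```text
plate z [0.0542 0.0558 0.0568]
[ 257  252  103   19 1920] [307.89010417 260.9296875 ]
slot ((0.5465565323829651, -0.05355643481016159), (0.018740806728601456, 0.09976084530353546), 24.7224063873291)
plate rect 21521 ((0.5462036728858948, -0.0536637008190155), (0.09157700091600418, 0.2510911226272583), 24.9246826171875)
screws [[ 0.5618 -0.1728]
 [ 0.4639  0.0364]
 [ 0.6318 -0.1448]
 [ 0.5317  0.0662]] [ 0.54732253 -0.05375084]
handle 662 [0.49695188 0.27787413 0.09353791] [0.48597258 0.27194958 0.06500477] [0.5097229  0.29511857 0.11229301]
stand ((0.497763454914093, 0.28489792346954346), (0.060761794447898865, 0.06217936426401138), 21.164226531982422) 0.05100099613712594
button top? [[0.49723616 0.28481093 0.11      ]]
```

```bash
python3 -c "
from plan import *
p,y=[.4409,-.1439,.2138],164.81
p,y=step(p,y,[-.35,.96,-.06],-.895);print(p,y)
plan(p,y,[.498,.22,.19],204.9,3)"
```

```text
[ 0.49983117 -0.06042475  0.2198    ] 205.085
[-0.391  0.849  0.099] 0.001 -> [0.4992 0.033  0.2099] 205.04
[-0.39  0.85  0.1 ] 0.002 -> [0.4986 0.1266 0.1999] 204.95
[-0.389  0.85   0.099] 0.001 -> [0.498 0.22  0.19 ] 204.91
```

Request:
servo_tool --pt "-0.2 0.42 0.05" --pt "-0.39 0.85 0.1" --pt "-0.39 0.85 0.1" --roll '[0,0,0]' --hand '[1,1,1]'

```text
time: 3.35
position: [0.4976, 0.035, 0.209]
eef_rot: [179.9, -0.0, -154.9]
ft_force: [-0.3, -0.2, -0.3]
gripper_width: 0.0855
finger_force: 0.0
```

Request:
servo_tool --pt "-0.2 0.42 0.05" --pt "-0.39 0.85 0.1" --pt "-0.39 0.85 0.1" --roll '[0,0.004,0.004]' --hand '[1,1,1]'

```text
time: 3.65
position: [0.4971, 0.1284, 0.1989]
eef_rot: [179.9, -0.0, -155.1]
ft_force: [0.5, -0.6, 0.8]
gripper_width: 0.0857
finger_force: 0.0
```

Request:
servo_tool --pt "-0.2 0.42 0.05" --pt "-0.39 0.85 0.1" --pt "-0.39 0.85 0.1" --pt "-0.39 0.85 0.1" --pt "-0.39 0.85 0.1" --roll '[0,0,0,0,0]' --hand '[1,1,1,1,1]'

```text
time: 4.15
position: [0.4971, 0.2171, 0.1897]
eef_rot: [-180.0, -0.0, -155.2]
ft_force: [0.3, -0.7, 0.4]
gripper_width: 0.0852
finger_force: 0.0
```

```bash
python3 snap.py w2
```

```text
4.15 [ 2.361e+01  1.548e+01  8.800e-01  7.541e+01 -2.000e-02 -1.210e+00] [0.4971 0.2171 0.1897] [-1.7998e+02 -1.0000e-02 -1.5519e+02]
[[371.64829954   0.         320.61219576]
 [  0.         371.64829954 241.21791861]
 [  0.           0.           1.        ]] [[-5.84942174e-04 -9.63458196e-01 -2.67858101e-01  6.86315408e-02]
 [ 9.99999487e-01 -7.85143963e-04  6.40307356e-04  5.71769835e-04]
 [-8.27216541e-04 -2.67857589e-01  9.63458161e-01 -1.79398790e-01]
 [ 0.00000000e+00  0.00000000e+00  0.00000000e+00  1.00000000e+00]]
```

View pics/w2.png

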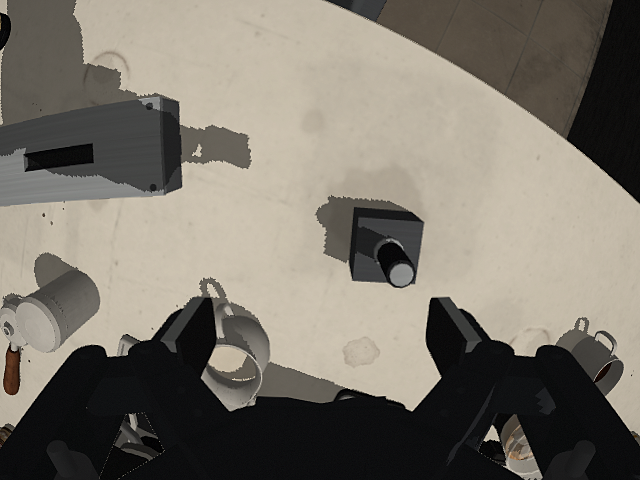

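The stand's top is at (388,245) with the probe's button at (402,275); the pitcher is at (235,350), clear of the descent.

```bash
python3 - <<'E'
from h import *
from plan import *
c=load("w2.npz"); P=wcloud(c); g=cv2.cvtColor(c["image"],cv2.COLOR_RGB2GRAY)
m=np.zeros_like(g); m[262:292,385:420]=(g[262:292,385:420]>95)&(P[262:292,385:420,2]>.09)
n,l,s,ce=cv2.connectedComponentsWithStats(m); i=1+s[1:,4].argmax(); print(s[i],ce[i]); print("button",wplane(c,ce[i],.11), P[l==i].mean(0))
q=P[200:290,340:430].reshape(-1,3); t=q[abs(q[:,2]-.05)<.004]; print("stand",cv2.minAreaRect(t[:,:2].astype(np.float32)),np.median(t[:,2]))
# two-view height of the button: w1 ray vs w2 ray
a=load("w1.npz"); d1=wrays(a,[[594,351]])[0]; d2=wrays(c,ce[i])[0]
M=np.c_[d1,-d2]; x=np.linalg.lstsq(M,c["T"][:3,3]-a["T"][:3,3],rcond=None)[0]; print("2view",a["T"][:3,3]+d1*x[0],c["T"][:3,3]+d2*x[1])
t=q[(q[:,2]>.065)&(q[:,2]<.12)]; print(t[:,2].max(),t.mean(0))
print("plan");plan([.4980,.2199,.1899],204.9,[.4978,.2855,.12],204.9,1)
E
```

```text
[390 264  23  22 412] [401.1723301  274.66019417]
button [[0.49815649 0.28552081 0.11      ]] [0.49778645 0.28498149 0.11152527]
stand ((0.49784350395202637, 0.2854192554950714), (0.061071813106536865, 0.06105179339647293), 20.685142517089844) 0.050946177484526844
2view [0.49737056 0.28563968 0.10936274] [0.49825652 0.28567275 0.10959261]
0.11304025970188875 [0.49547642 0.28141748 0.10064877]
plan
[-0.274  0.596  0.699] -0.0 -> [0.4978 0.2855 0.12  ] 204.9
```

Request:
servo_tool --pt "-0.2 0.4 0" --pt "-0.275 0.597 0.2" --pt "-0.275 0.597 0.5" --pt "-0.275 0.597 0.7" --pt "-0.275 0.597 0.7" --pt "-0.275 0.597 0.7" --roll '[0,0,0,0,0,0]' --hand '[1,1,1,1,1,1]'

```text
time: 4.8
position: [0.497, 0.2831, 0.1202]
eef_rot: [-180.0, 0.0, -155.2]
ft_force: [0.5, 0.2, -0.1]
gripper_width: 0.0856
finger_force: 0.0
```

Request:
servo_tool --pt "0 0 0.15" --pt "0 0 0.3" --pt "0 0 0.45" --pt "0 0 0.53" --pt "0 0 0.53" --pt "0 0 0.53" --roll '[0,0,0,0,0,0]' --hand '[1,1,1,1,1,1]'

```text
time: 5.4
position: [0.4973, 0.2841, 0.0676]
eef_rot: [180.0, 0.1, -155.1]
ft_force: [-0.1, -0.4, 0.4]
gripper_width: 0.0855
finger_force: 0.0
```

```bash
python3 snap.py w3
```

```text
5.4 [ 2.974e+01  2.220e+01 -7.730e+00  5.999e+01  1.000e-02  4.820e+00] [0.4973 0.2841 0.0676] [ 1.7999e+02  8.0000e-02 -1.5508e+02]
[[371.64829954   0.         320.61219576]
 [  0.         371.64829954 241.21791861]
 [  0.           0.           1.        ]] [[-5.86549125e-04 -9.63457686e-01 -2.67859933e-01  6.86289101e-02]
 [ 9.99999486e-01 -7.86789372e-04  6.40220590e-04  5.73547897e-04]
 [-8.27574797e-04 -2.67859420e-01  9.63457652e-01 -1.79399483e-01]
 [ 0.00000000e+00  0.00000000e+00  0.00000000e+00  1.00000000e+00]]
```

View pics/w3.png

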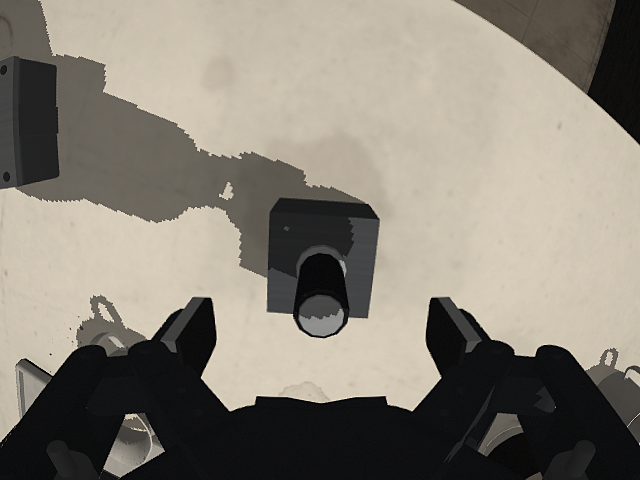

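The probe button at (321,312) lies centred between the pads. Close and check.

Request:
servo_tool --pt "0 0 0" --pt "0 0 0" --pt "0 0 0" --pt "0 0 0" --pt "0 0 0" --pt "0 0 0" --pt "0 0 0" --pt "0 0 0" --roll '[0,0,0,0,0,0,0,0]' --hand '[-1,-1,-1,-1,-1,-1,-1,-1]'

```text
time: 6.25
position: [0.4969, 0.2842, 0.067]
eef_rot: [180.0, 0.0, -155.0]
ft_force: [-0.3, -1.0, 5.3]
gripper_width: 0.0201
finger_force: 58.6
```

```bash
python3 - <<'E'
from plant import status
from h import *
o=status.get_obs();print(o)
c=load("w3.npz"); print(wplane(c,[[321,312]],.11))
E
```

```text
{'time': 6.25, 'joint_pos': array([ 2.97637615e+01,  2.22250393e+01, -7.80014073e+00,  5.99326418e+01,
       -6.64167218e-04,  4.81229313e+00]), 'joint_velocities': array([-0.04932381, -0.02843107, -0.0156013 , -0.02606498, -0.02758117,
        0.03828767]), 'joint_torque': array([ 2.58015795e-01, -5.92994785e+01,  3.02175522e+01, -3.96650098e-01,
        1.17947431e-01,  4.18195687e-04]), 'position': array([0.49689409, 0.28415215, 0.06696825]), 'eef_rot': array([ 1.79997123e+02,  4.20852115e-02, -1.55048533e+02]), 'ft_force': array([-0.32384293, -1.01616603,  5.28567091]), 'ft_torque': array([-0.11517966,  0.09874381,  0.01528641]), 'finger_force': 58.586867451667786, 'gripper_width': 0.020149295215288982}
[[0.49650285 0.28464731 0.11      ]]
```

Request:
servo_tool --pt "0 0 -0.1" --pt "0 0 -0.25" --pt "0 0 -0.5" --pt "0 0 -0.8" --pt "0 0 -1" --pt "0 0 -1" --pt "0 0 -1" --pt "0 0 -1" --roll '[0,0,0,0,0,0,0,0]' --hand '[-1,-1,-1,-1,-1,-1,-1,-1]'

```text
time: 7.05
position: [0.4959, 0.2837, 0.1652]
eef_rot: [-180.0, -0.1, -155.0]
ft_force: [0.5, 0.2, -1.5]
gripper_width: 0.0199
finger_force: 58.8
```

```bash
python3 snap.py w4 | head -1; python3 - <<'E'
from plan import *
from plant import status
o=status.get_obs(); print(o["ft_force"],o["gripper_width"],o["position"],o["eef_rot"])
plan([.4977,.2856,.1669],204.9,[.528+.0008,-.0136+.0012,.150],204.9,3)
E
```

```text
7.05 [2.977e+01 1.893e+01 2.230e+00 7.342e+01 1.000e-02 4.810e+00] [0.4959 0.2837 0.1652] [-1.8000e+02 -1.2000e-01 -1.5505e+02]
[ 0.56954561  0.01005946 -1.03554384] 0.019609904285610893 [0.49587004 0.2836209  0.16512264] [-1.79995097e+02 -1.41417719e-01 -1.55049734e+02]
[ 0.324 -0.945  0.056] -0.0 -> [0.5081 0.1862 0.1613] 204.9
[ 0.324 -0.944  0.057] -0.0 -> [0.5185 0.087  0.1556] 204.9
[ 0.325 -0.945  0.056] -0.0 -> [ 0.5288 -0.0124  0.15  ] 204.9
```

View pics/w4.png

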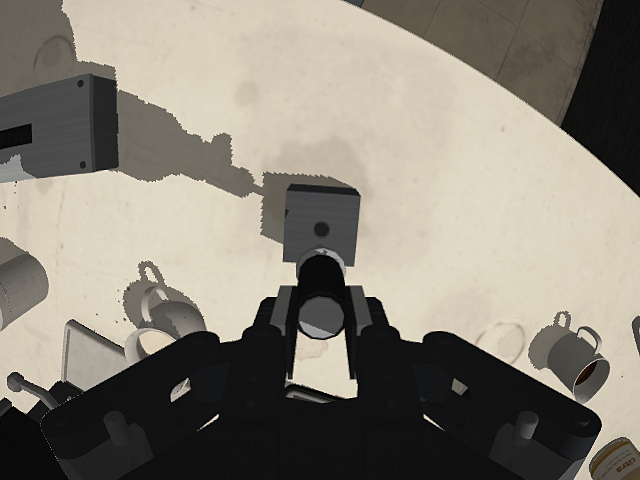

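The probe is held upright, its button at (322,317), and the empty hole shows in the stand at (321,229). Next, carry it to the +y end of the slot.

Request:
servo_tool --pt "0.12 -0.35 0.02" --pt "0.22 -0.65 0.03" --pt "0.32 -0.945 0.05" --pt "0.32 -0.945 0.05" --roll '[0,0,0,0]' --hand '[-1,-1,-1,-1]'

```text
time: 7.5
position: [0.5068, 0.1816, 0.1603]
eef_rot: [-180.0, -0.2, -155.2]
ft_force: [-0.2, 0.3, -1.6]
gripper_width: 0.0199
finger_force: 59.0
```

Request:
servo_tool --pt "0.12 -0.35 0.02" --pt "0.22 -0.65 0.03" --pt "0.32 -0.945 0.05" --pt "0.32 -0.945 0.05" --roll '[0,0,0,0]' --hand '[-1,-1,-1,-1]'

```text
time: 7.9
position: [0.518, 0.0831, 0.1555]
eef_rot: [-180.0, -0.1, -155.2]
ft_force: [-0.4, 0.6, -1.6]
gripper_width: 0.0199
finger_force: 59.2
```

Request:
servo_tool --pt "0.12 -0.35 0.02" --pt "0.22 -0.65 0.03" --pt "0.32 -0.945 0.05" --pt "0.32 -0.945 0.05" --pt "0.32 -0.945 0.05" --pt "0.32 -0.945 0.05" --pt "0.32 -0.945 0.05" --roll '[0,0,0,0,0,0,0]' --hand '[-1,-1,-1,-1,-1,-1,-1]'

```text
time: 8.6
position: [0.5291, -0.0123, 0.1514]
eef_rot: [180.0, -0.0, -155.0]
ft_force: [0.8, 0.7, -1.7]
gripper_width: 0.0199
finger_force: 59.3
```

```bash
python3 snap.py w5 | head -1; python3 - <<'E'
import numpy as np
from plant import status,eyes
c=eyes.camera("side"); 
import cv2; cv2.imwrite("pics/side1.png",cv2.resize(c["image"][150:310,230:400,::-1],None,fx=3.5,fy=3.5,interpolation=cv2.INTER_CUBIC)); np.savez("side1.npz",image=c["image"],K=c["K"],pose=c["pose"],z_map=c["z_map"])
print(status.get_obs()["ft_force"])
E
```

```text
8.6 [-1.350e+00  1.513e+01 -5.300e+00  6.959e+01  2.000e-02 -2.638e+01] [ 0.5291 -0.0123  0.1514] [ 179.97   -0.   -154.97]
[-0.36842495  0.3623642  -0.89500605]
```

View pics/w5.png

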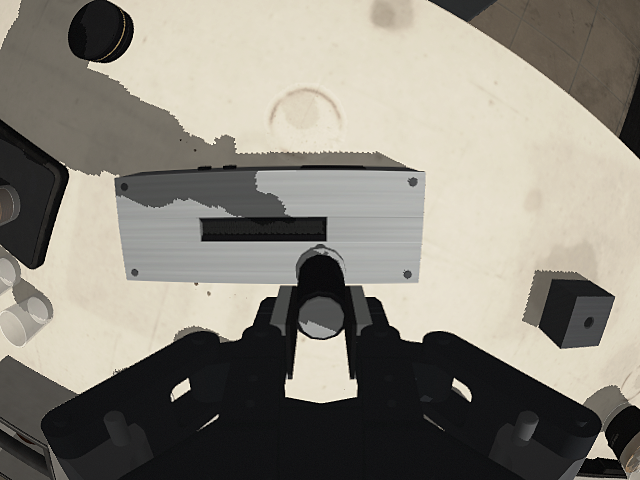

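The slot shows at (201–326, 218–241) and the probe's button at (322,317), so both can be put in one tool frame.

```bash
python3 - <<'E'
from h import *
from plan import axes
A=axes(205.0)
def tool(w,c,p): return (np.asarray(w)-p)@A.T
for f,p in(("w3.npz",[.4973,.2841,.0676]),("w4.npz",[.4959,.2837,.1652]),("w5.npz",[.5291,-.0123,.1514])):
    c=load(f); p=np.array(p); g=cv2.cvtColor(c["image"],cv2.COLOR_RGB2GRAY); P=wcloud(c)
    # button: near-camera bright-or-grey round; use depth
    z=c["z_map"]; b=np.zeros_like(g); s=(slice(290,342),slice(294,352)); hb=p[2]+.043
    print(f,"depth z in box",np.percentile(P[s][...,2]-p[2],[50,90]).round(4))
    b[s]=((abs(P[s][...,2]-p[2]-.044)<.004)&(g[s]>60))
    n,l,st,ce=cv2.connectedComponentsWithStats(b); i=1+st[1:,4].argmax(); q=np.argwhere(l==i)[:,::-1].astype(np.float32)
    w=wplane(c,q,hb); (cx,cy),r=cv2.minEnclosingCircle(w[:,:2].astype(np.float32)); print(" button px",cv2.minEnclosingCircle(q),"world",cx,cy,r,"tool",tool([cx,cy,hb],c,p).round(4))
m=np.zeros_like(g); m[205:252,185:340]=(g[205:252,185:340]<62)
n,l,st,ce=cv2.connectedComponentsWithStats(m); i=1+st[1:,4].argmax(); print(st[i])
R=cv2.minAreaRect(wplane(c,np.argwhere(l==i)[:,::-1],.055)[:,:2].astype(np.float32)); print("slot",R,"tool",tool([*R[0],.055],c,p).round(4))
for uv in([201.5,229.5],[326,229.5],[264,218],[264,241]): print(tool(wplane(c,uv,.055)[0],c,p).round(4))
k=wplane(c,[[123,187],[412,182],[134,272],[407,274]],.055); print("screws mean",k.mean(0),tool(k.mean(0),c,p))
E
```

```text
w3.npz depth z in box [0.042  0.0438]
 button px ((320.5, 315.5), 22.770694732666016) world 0.49775516986846924 0.28520655632019043 0.00960219744592905 tool [-0.0009  0.0008 -0.043 ]
w4.npz depth z in box [0.0435 0.0508]
 button px ((320.7302551269531, 317.5164489746094), 22.41155433654785) world 0.49745887517929077 0.28507840633392334 0.009670423343777657 tool [-0.002   0.0006 -0.043 ]
w5.npz depth z in box [0.0435 0.0509]
 button px ((320.8927307128906, 317.5280456542969), 22.56631088256836) world 0.5305306911468506 -0.011147730983793736 0.00975531805306673 tool [-0.0018  0.0004 -0.043 ]
[ 200  216  127   25 2932]
slot ((0.5458918213844299, -0.05397370085120201), (0.018887413665652275, 0.09939156472682953), 24.963939666748047) tool [ 0.0024 -0.0449  0.0964]
[ 0.0016 -0.0934  0.0964]
[0.0012 0.0049 0.0964]
[ 0.0104 -0.0425  0.0964]
[-0.0079 -0.0432  0.0964]
screws mean [ 0.54703307 -0.05408288  0.055     ] [ 0.00140533 -0.045447    0.0964    ]
```

View pics/side1.png

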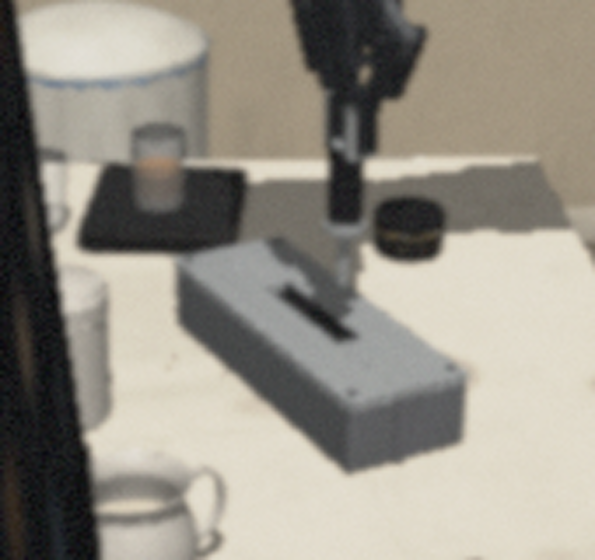

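Request:
servo_tool --pt "0.035 -0.03 0" --pt "0.035 -0.03 0" --pt "0.035 -0.03 0.1" --pt "0.035 -0.03 0.2" --pt "0.035 -0.03 0.3" --pt "0.035 -0.03 0.36" --pt "0.035 -0.03 0.36" --pt "0.035 -0.03 0.36" --roll '[0,0,0,0,0,0,0,0]' --hand '[-1,-1,-1,-1,-1,-1,-1,-1]'

```text
time: 9.5
position: [0.5272, -0.0177, 0.1154]
eef_rot: [180.0, -0.0, -155.0]
ft_force: [0.2, 0.9, -1.7]
gripper_width: 0.0199
finger_force: 59.3
```

Request:
servo_tool --pt "0 0 0.02" --pt "0 0 0.04" --pt "0 0 0.06" --pt "0 0 0.09" --pt "0 0 0.09" --pt "0 0 0.09" --roll '[0,0,0,0,0,0]' --hand '[-1,-1,-1,-1,-1,-1]'

```text
time: 10.1
position: [0.5272, -0.0177, 0.1064]
eef_rot: [180.0, -0.0, -155.0]
ft_force: [-0.3, 0.8, -1.4]
gripper_width: 0.0202
finger_force: 59.3
```

Request:
servo_tool --pt "0 0 0.02" --pt "0 0 0.04" --pt "0 0 0.06" --pt "0 0 0.08" --pt "0 0 0.08" --pt "0 0 0.08" --roll '[0,0,0,0,0,0]' --hand '[-1,-1,-1,-1,-1,-1]'

```text
time: 10.7
position: [0.5273, -0.0177, 0.0985]
eef_rot: [180.0, -0.0, -155.0]
ft_force: [1.4, -0.6, -2.2]
gripper_width: 0.0199
finger_force: 59.3
```

Request:
servo_tool --pt "0 0 0.01" --pt "0 0 0.02" --pt "0 0 0.03" --pt "0 0 0.03" --pt "0 0 0.03" --roll '[0,0,0,0,0]' --hand '[-1,-1,-1,-1,-1]'

```text
time: 11.2
position: [0.5274, -0.0177, 0.0956]
eef_rot: [180.0, 0.0, -155.1]
ft_force: [0.9, 1.0, 0.1]
gripper_width: 0.0196
finger_force: 59.5
```

Request:
servo_tool --pt "0 0 0.01" --pt "0 0 0.02" --pt "0 0 0.03" --pt "0 0 0.03" --pt "0 0 0.03" --roll '[0,0,0,0,0]' --hand '[-1,-1,-1,-1,-1]'

```text
time: 11.7
position: [0.5273, -0.0177, 0.0925]
eef_rot: [-180.0, 0.0, -155.1]
ft_force: [0.8, 0.2, 1.1]
gripper_width: 0.0202
finger_force: 59.6
```

Request:
servo_tool --pt "0 -0.013 0" --pt "0 -0.025 0" --pt "0 -0.025 0" --pt "0 -0.025 0" --roll '[0,0,0,0]' --hand '[-1,-1,-1,-1]'

```text
time: 12.1
position: [0.5283, -0.0199, 0.0925]
eef_rot: [180.0, -0.0, -155.1]
ft_force: [-0.7, 1.2, 1.7]
gripper_width: 0.02
finger_force: 59.7
```

Request:
servo_tool --pt "0 -0.013 0" --pt "0 -0.025 0" --pt "0 -0.025 0" --pt "0 -0.025 0" --roll '[0,0,0,0]' --hand '[-1,-1,-1,-1]'

```text
time: 12.5
position: [0.5295, -0.0223, 0.0925]
eef_rot: [-180.0, 0.0, -155.1]
ft_force: [-0.5, 0.8, 1.6]
gripper_width: 0.0198
finger_force: 59.7
```

Request:
servo_tool --pt "0 -0.013 0" --pt "0 -0.025 0" --pt "0 -0.025 0" --roll '[0,0,0]' --hand '[-1,-1,-1]'

```text
time: 12.8
position: [0.5305, -0.0246, 0.0925]
eef_rot: [180.0, -0.0, -155.1]
ft_force: [-0.5, 0.4, 1.6]
gripper_width: 0.0196
finger_force: 59.7
```

Request:
servo_tool --pt "0 -0.013 0" --pt "0 -0.025 0" --pt "0 -0.025 0" --roll '[0,0,0]' --hand '[-1,-1,-1]'

```text
time: 13.1
position: [0.5316, -0.0269, 0.0925]
eef_rot: [-180.0, 0.0, -155.1]
ft_force: [-0.0, 1.0, 0.9]
gripper_width: 0.0199
finger_force: 59.7
```

Request:
servo_tool --pt "0 -0.013 0" --pt "0 -0.025 0" --pt "0 -0.025 0" --roll '[0,0,0]' --hand '[-1,-1,-1]'

```text
time: 13.4
position: [0.5327, -0.0292, 0.0925]
eef_rot: [-180.0, 0.0, -155.1]
ft_force: [0.3, 1.0, 1.5]
gripper_width: 0.0198
finger_force: 59.7
```

Request:
servo_tool --pt "0 -0.013 0" --pt "0 -0.025 0" --pt "0 -0.025 0" --roll '[0,0,0]' --hand '[-1,-1,-1]'

```text
time: 13.7
position: [0.5337, -0.0314, 0.0925]
eef_rot: [-180.0, 0.0, -155.1]
ft_force: [-0.2, 0.6, 0.8]
gripper_width: 0.0202
finger_force: 59.7
```

Request:
servo_tool --pt "0 -0.013 0" --pt "0 -0.025 0" --pt "0 -0.025 0" --roll '[0,0,0]' --hand '[-1,-1,-1]'

```text
time: 14.0
position: [0.5348, -0.0337, 0.0925]
eef_rot: [-180.0, 0.0, -155.1]
ft_force: [-1.0, 1.3, 1.3]
gripper_width: 0.0197
finger_force: 59.7
```

Request:
servo_tool --pt "0 -0.013 0" --pt "0 -0.025 0" --pt "0 -0.025 0" --roll '[0,0,0]' --hand '[-1,-1,-1]'

```text
time: 14.3
position: [0.5358, -0.0359, 0.0925]
eef_rot: [-180.0, 0.0, -155.1]
ft_force: [-0.6, 0.3, 0.7]
gripper_width: 0.0198
finger_force: 59.7
```

Request:
servo_tool --pt "0 -0.013 0" --pt "0 -0.025 0" --pt "0 -0.025 0" --roll '[0,0,0]' --hand '[-1,-1,-1]'

```text
time: 14.6
position: [0.5369, -0.0382, 0.0925]
eef_rot: [-180.0, 0.0, -155.1]
ft_force: [-1.1, 1.1, 0.8]
gripper_width: 0.02
finger_force: 59.7
```

Request:
servo_tool --pt "0 -0.013 0" --pt "0 -0.025 0" --pt "0 -0.025 0" --roll '[0,0,0]' --hand '[-1,-1,-1]'

```text
time: 14.9
position: [0.538, -0.0405, 0.0925]
eef_rot: [-180.0, 0.0, -155.1]
ft_force: [0.7, 0.9, 0.9]
gripper_width: 0.0197
finger_force: 59.7
```

Request:
servo_tool --pt "0 -0.013 0" --pt "0 -0.025 0" --pt "0 -0.025 0" --roll '[0,0,0]' --hand '[-1,-1,-1]'

```text
time: 15.2
position: [0.539, -0.0427, 0.0925]
eef_rot: [-180.0, 0.0, -155.1]
ft_force: [-0.2, 1.4, 0.4]
gripper_width: 0.0203
finger_force: 59.7
```

Request:
servo_tool --pt "0 -0.013 0" --pt "0 -0.025 0" --pt "0 -0.025 0" --roll '[0,0,0]' --hand '[-1,-1,-1]'

```text
time: 15.5
position: [0.54, -0.045, 0.0925]
eef_rot: [180.0, 0.0, -155.1]
ft_force: [-2.1, 1.4, 1.2]
gripper_width: 0.0196
finger_force: 59.7
```

Request:
servo_tool --pt "0 -0.013 0" --pt "0 -0.025 0" --pt "0 -0.025 0" --roll '[0,0,0]' --hand '[-1,-1,-1]'

```text
time: 15.8
position: [0.5411, -0.0473, 0.0925]
eef_rot: [-180.0, 0.0, -155.1]
ft_force: [-0.4, 0.4, 1.4]
gripper_width: 0.0198
finger_force: 59.7
```

Request:
servo_tool --pt "0 -0.013 0" --pt "0 -0.025 0" --pt "0 -0.025 0" --roll '[0,0,0]' --hand '[-1,-1,-1]'

```text
time: 16.1
position: [0.5421, -0.0495, 0.0925]
eef_rot: [-180.0, 0.0, -155.1]
ft_force: [-1.3, 1.0, 1.5]
gripper_width: 0.0201
finger_force: 59.7
```

Request:
servo_tool --pt "0 -0.013 0" --pt "0 -0.025 0" --pt "0 -0.025 0" --roll '[0,0,0]' --hand '[-1,-1,-1]'

```text
time: 16.4
position: [0.5432, -0.0518, 0.0925]
eef_rot: [-180.0, 0.0, -155.1]
ft_force: [-0.1, 1.4, 1.3]
gripper_width: 0.0202
finger_force: 59.7
```

Request:
servo_tool --pt "0 -0.013 0" --pt "0 -0.025 0" --pt "0 -0.025 0" --roll '[0,0,0]' --hand '[-1,-1,-1]'

```text
time: 16.7
position: [0.5442, -0.0541, 0.0925]
eef_rot: [-180.0, -0.0, -155.1]
ft_force: [-0.0, 0.4, 1.5]
gripper_width: 0.0203
finger_force: 59.7
```

Request:
servo_tool --pt "0 -0.013 0" --pt "0 -0.025 0" --pt "0 -0.025 0" --roll '[0,0,0]' --hand '[-1,-1,-1]'

```text
time: 17.0
position: [0.5453, -0.0564, 0.0925]
eef_rot: [-180.0, 0.0, -155.1]
ft_force: [-0.4, 1.2, 1.2]
gripper_width: 0.02
finger_force: 59.7
```

Request:
servo_tool --pt "0 -0.013 0" --pt "0 -0.025 0" --pt "0 -0.025 0" --roll '[0,0,0]' --hand '[-1,-1,-1]'

```text
time: 17.3
position: [0.5463, -0.0586, 0.0925]
eef_rot: [180.0, -0.0, -155.1]
ft_force: [-0.9, 1.6, 0.6]
gripper_width: 0.0201
finger_force: 59.7
```

Request:
servo_tool --pt "0 -0.013 0" --pt "0 -0.025 0" --pt "0 -0.025 0" --roll '[0,0,0]' --hand '[-1,-1,-1]'

```text
time: 17.6
position: [0.5474, -0.0609, 0.0925]
eef_rot: [-180.0, 0.0, -155.1]
ft_force: [-0.3, 0.8, 0.8]
gripper_width: 0.0196
finger_force: 59.7
```

Request:
servo_tool --pt "0 -0.013 0" --pt "0 -0.025 0" --pt "0 -0.025 0" --roll '[0,0,0]' --hand '[-1,-1,-1]'

```text
time: 17.9
position: [0.5486, -0.0632, 0.0925]
eef_rot: [-180.0, 0.0, -155.1]
ft_force: [0.6, 0.6, 1.8]
gripper_width: 0.0199
finger_force: 59.7
```

Request:
servo_tool --pt "0 -0.013 0" --pt "0 -0.025 0" --pt "0 -0.025 0" --roll '[0,0,0]' --hand '[-1,-1,-1]'

```text
time: 18.2
position: [0.5494, -0.0656, 0.0923]
eef_rot: [-180.0, -0.0, -155.1]
ft_force: [0.7, 0.0, -2.0]
gripper_width: 0.0199
finger_force: 59.5
```

Request:
servo_tool --pt "0 -0.013 0" --pt "0 -0.025 0" --pt "0 -0.025 0" --roll '[0,0,0]' --hand '[-1,-1,-1]'

```text
time: 18.5
position: [0.5505, -0.0677, 0.0924]
eef_rot: [180.0, -0.0, -155.1]
ft_force: [-0.5, 0.5, -1.6]
gripper_width: 0.0201
finger_force: 59.5
```

The force fell to the free-hanging level, so the tip is in the well. Back off 1 mm and lower in steps.

Request:
servo_tool --pt "0 0.01 0" --pt "0 0.01 0.01" --pt "0 0.01 0.02" --pt "0 0.01 0.03" --pt "0 0.01 0.04" --pt "0 0.01 0.04" --pt "0 0.01 0.04" --roll '[0,0,0,0,0,0,0]' --hand '[-1,-1,-1,-1,-1,-1,-1]'

```text
time: 19.2
position: [0.55, -0.0666, 0.0885]
eef_rot: [180.0, -0.0, -155.0]
ft_force: [0.4, 0.3, -1.9]
gripper_width: 0.0197
finger_force: 59.5
```

Request:
servo_tool --pt "0 0 0.01" --pt "0 0 0.02" --pt "0 0 0.03" --pt "0 0 0.04" --pt "0 0 0.04" --roll '[0,0,0,0,0]' --hand '[-1,-1,-1,-1,-1]'

```text
time: 19.7
position: [0.5499, -0.0666, 0.0843]
eef_rot: [180.0, -0.0, -155.0]
ft_force: [0.4, 0.1, -2.2]
gripper_width: 0.0198
finger_force: 59.5
```

Request:
servo_tool --pt "0 0 0.01" --pt "0 0 0.02" --pt "0 0 0.03" --pt "0 0 0.04" --pt "0 0 0.05" --pt "0 0 0.05" --roll '[0,0,0,0,0,0]' --hand '[-1,-1,-1,-1,-1,-1]'

```text
time: 20.3
position: [0.55, -0.0666, 0.0793]
eef_rot: [180.0, -0.0, -155.1]
ft_force: [-0.7, 0.7, -1.3]
gripper_width: 0.0199
finger_force: 59.5
```

Request:
servo_tool --pt "0 0 0.01" --pt "0 0 0.02" --pt "0 0 0.03" --pt "0 0 0.04" --pt "0 0 0.05" --pt "0 0 0.05" --roll '[0,0,0,0,0,0]' --hand '[-1,-1,-1,-1,-1,-1]'

```text
time: 20.9
position: [0.5499, -0.0666, 0.0743]
eef_rot: [180.0, -0.0, -155.0]
ft_force: [0.2, -0.2, -1.8]
gripper_width: 0.0201
finger_force: 59.5
```

Now 0.5 mm steps until the collar meets the plate.

Request:
servo_tool --pt "0 0 0.005" --pt "0 0 0.01" --pt "0 0 0.01" --pt "0 0 0.01" --roll '[0,0,0,0]' --hand '[-1,-1,-1,-1]'

```text
time: 21.3
position: [0.5501, -0.0666, 0.0735]
eef_rot: [180.0, 0.0, -155.1]
ft_force: [-0.0, -0.4, -2.2]
gripper_width: 0.0197
finger_force: 59.5
```

Request:
servo_tool --pt "0 0 0.005" --pt "0 0 0.01" --pt "0 0 0.01" --pt "0 0 0.01" --roll '[0,0,0,0]' --hand '[-1,-1,-1,-1]'

```text
time: 21.7
position: [0.5501, -0.0666, 0.0725]
eef_rot: [180.0, -0.0, -155.0]
ft_force: [0.2, -0.1, -0.7]
gripper_width: 0.0201
finger_force: 59.5
```

Request:
servo_tool --pt "0 0 0.005" --pt "0 0 0.005" --pt "0 0 0.005" --roll '[0,0,0]' --hand '[-1,-1,-1]'

```text
time: 22.0
position: [0.5501, -0.0666, 0.072]
eef_rot: [180.0, 0.0, -155.0]
ft_force: [-0.6, 0.7, -1.4]
gripper_width: 0.02
finger_force: 59.6
```

Request:
servo_tool --pt "0 0 0.005" --pt "0 0 0.005" --pt "0 0 0.005" --roll '[0,0,0]' --hand '[-1,-1,-1]'

```text
time: 22.3
position: [0.5503, -0.0666, 0.0719]
eef_rot: [-180.0, 0.0, -155.0]
ft_force: [-1.7, 1.2, 4.4]
gripper_width: 0.0199
finger_force: 60.3
```

```bash
python3 snap.py w6 | head -1; python3 - <<'E'
from plant import status
import numpy as np
from h import *
print(status.get_obs()["ft_force"],status.get_obs()["ft_torque"])
E
```

```text
22.3 [-6.910e+00  2.038e+01 -9.930e+00  5.966e+01  1.000e-02 -3.186e+01] [ 0.5503 -0.0666  0.0719] [-1.7999e+02  3.0000e-02 -1.5505e+02]
[-1.20278191  1.12237676  5.22014457] [0.1796053  0.29835482 0.01594939]
```

The collar is seated (about 6 N at TCP z 0.072, as expected). Release and rise.

Request:
servo_tool --pt "0 0 0" --pt "0 0 0" --pt "0 0 0" --pt "0 0 0" --pt "0 0 0" --pt "0 0 0" --pt "0 0 0" --pt "0 0 0" --roll '[0,0,0,0,0,0,0,0]' --hand '[-0.3,0,0.4,1,1,1,1,1]'

```text
time: 23.15
position: [0.5501, -0.0666, 0.0715]
eef_rot: [180.0, -0.0, -155.0]
ft_force: [-0.0, 0.4, -0.1]
gripper_width: 0.0856
finger_force: 0.0
```

Request:
servo_tool --pt "0 0 -0.1" --pt "0 0 -0.3" --pt "0 0 -0.5" --pt "0 0 -0.7" --pt "0 0 -0.9" --pt "0 0 -0.9" --pt "0 0 -0.9" --roll '[0,0,0,0,0,0,0]' --hand '[1,1,1,1,1,1,1]'

```text
time: 23.85
position: [0.5504, -0.0667, 0.1622]
eef_rot: [-180.0, 0.1, -155.0]
ft_force: [-0.4, -0.1, -0.6]
gripper_width: 0.0852
finger_force: 0.0
```

```bash
python3 snap.py w7 | head -1; python3 - <<'E'
from h import *
c=load("w7.npz"); P=wcloud(c); q=P[240:345,270:370].reshape(-1,3)
h=q[(q[:,2]>.07)&(q[:,2]<.13)]; print("top z",np.percentile(h[:,2],[50,90,99]).round(4),h.mean(0))
t=h[h[:,2]>np.percentile(h[:,2],70)-.003]; print(cv2.minEnclosingCircle(t[:,:2].astype(np.float32)))
E
```

```text
23.85 [-6.910e+00  1.719e+01 -7.700e-01  7.197e+01  1.000e-02 -3.186e+01] [ 0.5504 -0.0667  0.1622] [-1.7997e+02  6.0000e-02 -1.5505e+02]
top z [0.1156 0.1167 0.1173] [ 0.55175113 -0.0651718   0.11507661]
((0.5513221025466919, -0.0655423253774643), 0.011992634274065495)
```

View pics/w7.png

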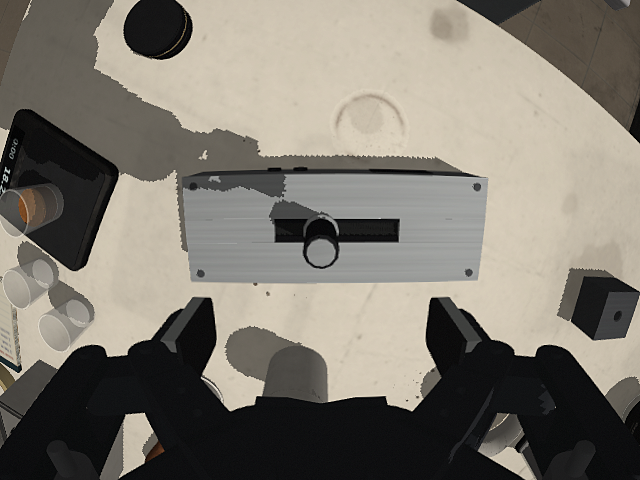

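The picture shows the probe standing upright in the slot, collar at (321,230) and button at (321,250), its top at about 0.115 m as expected for home; the gripper is clear.

```bash
python3 -c "
from plant import r
print(r.sign_off())"
```

```text
the job is handed in; nothing more can be done
None
```

The probe is home in the well: upright, collar on the cover plate, released, with the gripper clear and no bystander touched; I handed the job in at about 24 s, and the sign-off gave no verdict.

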